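Slide the round crest into its recess on the ridge-end ornament

ROBOT

A 6-joint arm with a two-finger parallel gripper is mounted at the origin on the work surface. World frame = base frame: x ahead of the robot, y to its left, z up, the work surface at z = 0. Lengths are in mm, angles in rad, forces in N, time in s.
With the tool pointing down it reaches from about 350 to 875 mm from the base axis. Payload 4.2 kg.
Tool frame: the origin (TCP) lies at the very end of the fingers, on their centre line; the grasp point (between the pads) lies 19 mm behind it; z points along the fingers, y is the direction in which the jaws open and shut (so a half turn about z gives the same grasp; the last joint's range is limited). The gripper opens to 85 mm and grips with 20 to 120 N. Pads are 22 mm wide; open, the fingers measure 114 mm over their backs; the gripper's body (76 mm by 85 mm) begins 54 mm behind the grasp point. The pads swing forward as they close: fully open they stand 13 mm farther back than shut.
Start: joints at [1.477, 0.385, 0.008, 0, -1.194, -0.259], TCP at [215.921, 586.496, 231.312] pointing down, gripper open.
Joint ranges: [-3.14, 3.14], [-1.21, 2.06], [-1.07, 1.41], [-3.16, 2.05], [-2.99, -0.16], [-3.1, 3.1]. Speed limits (rad/s): [2.79, 2.79, 3.14, 3.14, 3.14, 3.14].

INTERFACE

Orientations are given as a unit quaternion [x, y, z, w].
In Python, from bench import arm, optics, job gives the robot as it stands.
- The arm moves only by the tool send_rows, never from a script. Its argument "steps" is a list that holds one entry, the list of rows, each a list of 5 numbers: the shift along the tool's x, y, z in cm, then the turn about the tool's z in rad, then the opening, from 0 (shut) to 1 (fully open). A call has 1 to 10 rows; each row shifts and turns the pose as measured when the row begins, along the tool's axes as they then stand; what a row does not reach is not made up. A row lasts 1/12 s, in which the tool goes at most 41.7 mm and 7.16 degrees, less where a joint would pass 70% of its speed; a pose out of reach is approached as far as the arm can. A call with a gripper value outside its range is refused whole. The fingers move at their own pace and stop on an object; the grip force is fixed at half the most. Time passes only in rows, so rows that do not move let the fingers close. It gives the time, the measured TCP pose, the force and the opening at its end, in the units of the state.
- arm.read_state(): the state, without advancing time (a new reading comes with each control period).
- optics.get_image(name): name is "side" or "top"; returns (picture, depth): 384x512x3 uint8, blue, green, red; 384x512 float32, mm along the optical axis (not along the pixel's ray), 0 where there is no reading.
- optics.get_calibration(name): a dict with "K" (3x3 intrinsics, pixels), "rvec" (rotation vector, rad) and "tvec" (3), from world to camera coordinates, as OpenCV has them. Camera axes: x right, y down, z forward; pixel columns grow to the right and rows downward; lengths in mm; the calibration is good to about 2 mm. A picture is of the moment at which its call begins. get_calibration takes no time and is no camera call.
- job.job_done(): hands the job in, once; it reports no verdict.
The state is a dict: "clock": time; "joints": joint angles; "joint_vel": joint speeds; "joint_efforts": joint torques, N m; "position": TCP position; "ee_rot": TCP orientation; "contact_force": force on the tool from outside, world axes, zero at the start; "wrist_torque": the same for the moment, N m; "gripper_width": finger opening in mm.
Only numpy, scipy, OpenCV 4.12 (cv2) and the standard library are available. Lean on these libraries where they do the work, as an engineer would, in place of code of your own. Each camera call takes 0.05 s, during which the arm holds its last target. There are 200 camera calls.

TASK

The round clay crest lies loose on the face of the ridge-end ornament, beside the round recess made for it. Without picking it up, gently push it with the fingertips across the face and over the edge of the recess until it drops in and lies flat, fully home, then take the hand away. Leave the other things where they are.

Things in the scene. Friction and masses are not known exactly. Their poses are not given: they have to be found in the camera images.
- crest: the round crest to be seated: loose disc of grey fired clay, 76 mm in diameter and 12 mm thick, about 0.13 kg, with a three-comma swirl and a thin ring in low relief (under 3 mm) on its upper face. Origin at the centre of its underside, z up out of the decorated face. It may lie at any yaw.
- seat (a point): the centre of the flat floor of the recess in the ornament's face. The recess is a plain round hole 82 mm in diameter, 10 mm deep, with upright walls and a floor level all over; z up, axes parallel to the ornament's. The seated crest stands 2 mm above the face, with its origin at this point.
- ornament: heavy, fixed grey clay ornament lying face up. Origin on the bench under the centre of the recess; x to its crown, y to its left. Flat level face 60 mm above the origin, x -165 to 105, y -165 to 165 mm, bare but for the recess and the loose things. A border 10 mm higher runs along foot and sides; three rolls, up to 112 mm above the bench, stand beyond x 105 mm; legs and side scrolls reach x -215, y +-250 mm.
- tin: a small round lidded tin, 44 mm in diameter and 34 mm high, standing loose on the ornament's face: leave it there. Origin at the centre of its underside.
- block: a small wooden sanding block, 44 mm along its x, 30 mm along its y, 22 mm high, lying loose on the ornament's face: leave it there. Origin at the centre of its underside.
- hex_plaque: a loose six-sided clay plaque 74 mm across flats and 12 mm thick lying on the bench, meant for another ornament: leave it. Origin at the centre of its underside.
- mallet: a wooden mallet lying loose on the bench, 250 mm long along its x, head 85 mm long along y at +x, 52 mm high: leave it.
- spatula: a spatula lying loose on the bench, 210 mm long along its x, less than 35 mm high: leave it.
- brush: a brush lying loose on the bench, 200 mm long along its x, less than 35 mm high: leave it.
- jar: a closed glass jar standing loose on the bench, 68 mm in diameter and 85 mm high: leave it. Origin at the centre of its underside.
There are look-alikes about, which are no part of the job. What is shaped like the crest but purple is not meant.

How it is judged (in metres and radians):
At the end, for the whole second after the job is handed in: The crest lies at rest, decorated face up, flat (within 2.3 degrees) on the floor of the recess (underside within 2 mm of it) with its centre within 6 mm of the recess's centre, and every other loose thing is within 20 mm of where it stood (horizontal distance between crest and seat below 0.006 m and z of crest in the frame of seat between -0.002 and 0.002 m and angle between crest's own z axis and vertical below 0.04 rad and linear speed of crest below 0.01 m/s and distance of each of tin, block, hex_plaque, mallet, spatula, brush, jar from where it was at the start of the episode below 0.02 m); the robot touches nothing.
It fails at once if the crest is lifted or carried (raised more than 8 mm off the ornament's face) (z of crest in the frame of ornament above 0.068 m).
It fails at once if the crest is tipped up on edge (tilted more than 30 degrees) (angle between crest's own z axis and vertical above 0.52 rad).
It fails at once if the crest is shoved, pressed or squeezed harder than 30 N (contact force between the fingers and crest above 30 N).
It fails at once if another loose thing is moved more than 20 mm (distance of any of tin, block, hex_plaque, mallet, spatula, brush, jar from where it was at the start of the episode above 0.02 m).
It also fails if it takes over 32 s, if anything falls off the work surface, if the arm or the gripper's body presses on something with over 40 N, if the wrist force passes 120 N, or if a joint passes its speed limit or range.

## Working session

There is one attempt and no reset: what is moved stays moved. The work goes in short steps, Python scripts to look and compute and a tool call to move; the robot and the scene stay as the last step left them, time stands still between calls to the robot, and variables do not carry over. Pictures are saved under pics/ and viewed, about 8 in all and at most 12, crops included, and the job is handed in when it is done.

Besides the shell and the picture viewer there is one more tool, called after "Call:" by a JSON object that holds its "method" and its "body". send_rows: Moves the arm, as the interface text tells. Its arguments: {"type":"object","properties":{"steps":{"type":"array","items":{"type":"array","items":{"type":"array","items":{"type":"number"}}}}},"required":["steps"]}

```bash
mkdir -p pics
cat > h.py <<'E'
import numpy as np, cv2
from bench import arm, optics, job
def cal(n):
    c=optics.get_calibration(n); return np.array(c["K"],float),cv2.Rodrigues(np.array(c["rvec"],float))[0],np.array(c["tvec"],float).ravel()
def ray(n,uv,z):
    K,R,t=cal(n); uv=np.atleast_2d(np.array(uv,float))
    d=(np.linalg.inv(K)@np.c_[uv,np.ones(len(uv))].T); d=R.T@d; o=-R.T@t
    return (o[:,None]+d*((z-o[2])/d[2])).T
def cloud(n,dep):
    K,R,t=cal(n); v,u=np.mgrid[:384,:512]
    p=np.stack([(u-K[0,2])/K[0,0]*dep,(v-K[1,2])/K[1,1]*dep,dep],-1)
    return (p-t)@R
E
python3 - <<'E'
from h import *
for n in("top","side"):
    i,d=optics.get_image(n); cv2.imwrite(f"pics/{n}0.png",i); np.savez(f"{n}0.npz",i=i,d=d)
    K,R,t=cal(n); print(n,K[0,0],-R.T@t,R[2])
s=arm.read_state(); print(s)
E
```

```text
top 407.6249957009697 [ 231.15099115   14.94748359 1561.55958257] [ 0.21895653 -0.00368372 -0.97572766]
side 362.6073388314556 [ 221.34684904 -860.67232345  647.56709019] [ 0.30794861  0.79446212 -0.5234478 ]
{'clock': 0.1, 'joints': array([ 1.47662359e+00,  3.85495215e-01,  6.74831380e-03, -3.84157624e-04,
       -1.19398495e+00, -2.58618788e-01]), 'joint_vel': array([-0.00194452, -0.00248576,  0.00354585, -0.00145594, -0.00159917,
        0.00026665]), 'joint_efforts': array([-7.90387139e-05, -3.93317628e+01,  1.88929528e+01,  4.19797763e+00,
       -2.59274660e-03,  7.19226449e-06]), 'position': array([215.7560363 , 586.02855086, 230.32356853]), 'ee_rot': array([ 9.84469654e-01, -1.75552079e-01, -9.84486118e-05,  9.79157115e-04]), 'contact_force': array([ 0.42737335, -0.28720624,  0.2544184 ]), 'wrist_torque': array([ 0.00889802, -0.00197937, -0.01942863]), 'gripper_width': 85.5372062457366}
```

View pics/top0.png

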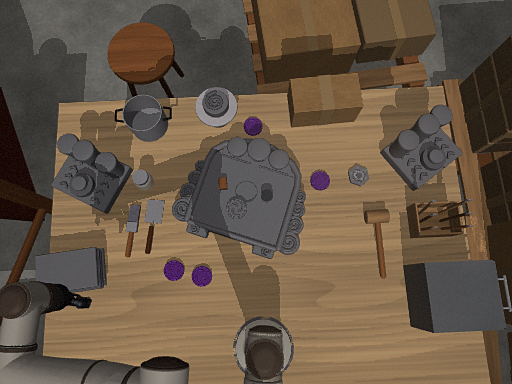

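View pics/side0.png

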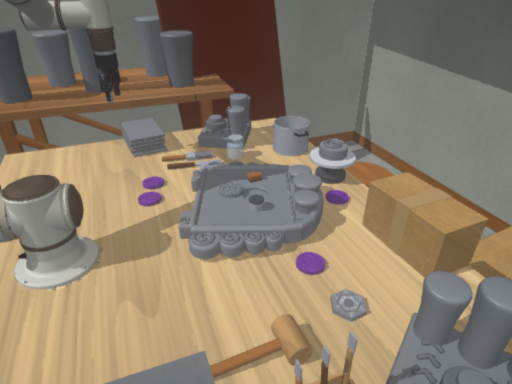

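The top view shows the crest near (237,207), the recess near (246,190), the tin at (267,192) and the block at (222,183). I'll zoom in and measure.

Run:
```python
from h import *
z=np.load("top0.npz"); i,d=z["i"],z["d"]; P=cloud("top",d)
c=cv2.resize(i[140:260,170:310],None,fx=5,fy=5,interpolation=cv2.INTER_CUBIC)
c=cv2.convertScaleAbs(c,alpha=1.6,beta=10); cv2.imwrite("pics/topc.png",c)
np.set_printoptions(precision=1,suppress=True)
H=P[...,2]; sub=H[140:260,170:310]
for uv in [(237,207),(246,190),(267,190),(222,183),(255,215),(210,200)]: print(uv,P[uv[1],uv[0]],ray("top",uv,60))
m=np.clip((sub-40)*6,0,255).astype(np.uint8); m=cv2.resize(m,None,fx=5,fy=5,interpolation=cv2.INTER_NEAREST); cv2.imwrite("pics/hc.png",cv2.applyColorMap(m,cv2.COLORMAP_JET))
```

```text
(237, 207) [505.   72.8  75.6] [[507.9  73.4  60. ]]
(246, 190) [573.   37.2  53.5] [[571.5  37.1  60. ]]
(267, 190) [559.7 -40.7  96.8] [[568.  -42.1  60. ]]
(222, 183) [598.1 125.6  79.2] [[602.8 127.   60. ]]
(255, 215) [474.9   7.4  58.1] [[474.6   7.4  60. ]]
(210, 200) [539.5 174.   58.2] [[539.1 173.9  60. ]]
```

View pics/topc.png

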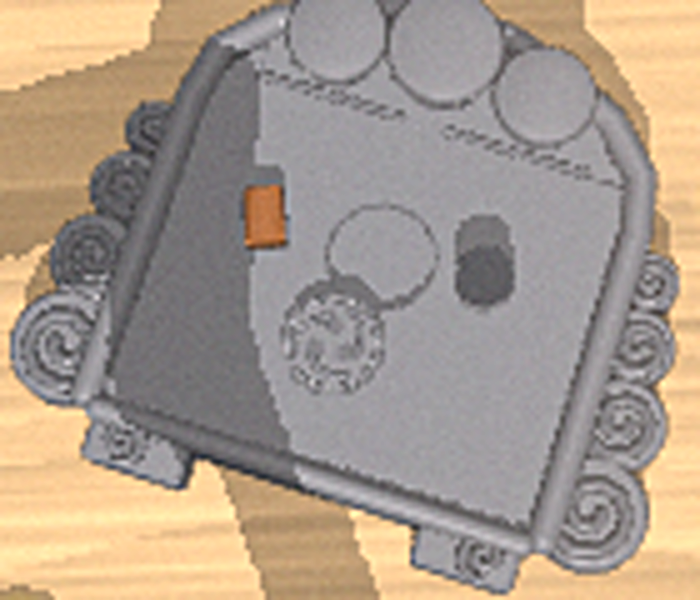

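View pics/hc.png

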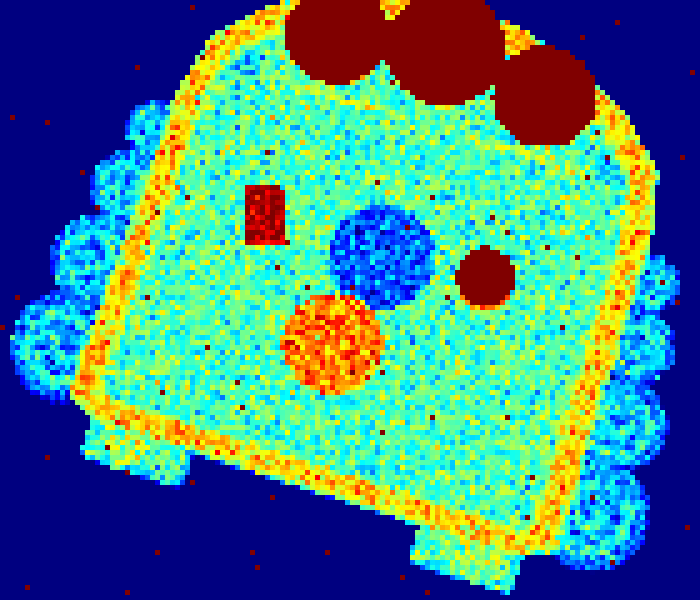

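Crop: the recess is at about (383,256), the crest at (333,343), and the face behind the crest is clear. Next come the precise centres and the push direction.

```bash
cat >> h.py <<'E'
def measure(tag):
    i,d=optics.get_image("top"); np.savez(tag+".npz",i=i,d=d); return i,d
def blobs(d):
    H=cv2.medianBlur(cloud("top",d)[...,2].astype(np.float32),5); roi=np.zeros(H.shape,bool); roi[175:222,222:262]=1
    out=[]
    for m,z in((roi&(H<53.5),60),(roi&(H>65.5)&(H<85),72)):
        n,l,s,c=cv2.connectedComponentsWithStats(m.astype(np.uint8)); k=1+np.argmax(s[1:,4]) if n>1 else 0
        cs,_=cv2.findContours((l==k).astype(np.uint8),cv2.RETR_EXTERNAL,cv2.CHAIN_APPROX_NONE)
        p=ray("top",max(cs,key=len).reshape(-1,2),z)[:,:2].astype(np.float32)
        cc,r=cv2.minEnclosingCircle(p); out.append((ray("top",c[k],z)[0],2*np.sqrt(s[k,4]/np.pi)*(1561-z)/407.6/0.976,cc,r))
    return out
E
python3 - <<'E'
from h import *
d=np.load("top0.npz")["d"]; P=cloud("top",d)
(a,da,ca,ra),(b,db,cb,rb)=blobs(d)
print("recess",a,da,ca,ra); print("crest",b,db,cb,rb)
print("face z",np.median(P[212:222,250:262,2]))
v=(a-b)[:2]; D=np.hypot(*v); u=v/D; print(D,u,np.degrees(np.arctan2(u[1],u[0])))
s=arm.read_state(); from scipy.spatial.transform import Rotation as Ro
R=Ro.from_quat(s["ee_rot"]).as_matrix(); print(R.round(3))
ang=np.arctan2(R[1,0],R[0,0]); print("turn",ang-np.arctan2(u[1],u[0]))
# side view check: project
for n,p in(("recess",[*a[:2],60]),("crest",[*b[:2],72])):
    K,Rr,t=cal("side"); q=K@(Rr@np.array(p)+t); print(n,q[:2]/q[2])
for back in(60,):
    T=np.array([*(b[:2]-back*u),100]); print(T,R.T@(T-s["position"]))
E
```

```text
recess [568.83025463  37.36542799  60.        ] 77.22354023481323 (568.5831298828125, 37.63923645019531) 39.608516693115234
crest [501.10998132  76.31864619  72.        ] 74.95852652743957 (501.5213928222656, 76.52174377441406) 37.68650436401367
face z 59.43690418272506
78.1241871994306 [ 0.86682852 -0.49860638] -29.907841619012316
[[ 0.938 -0.346 -0.001]
 [-0.346 -0.938 -0.002]
 [ 0.     0.002 -1.   ]]
turn 0.16905722724789124
recess [254.45356965 193.20957325]
crest [229.71274166 187.96094842]
[449.10027031 106.23502901 100.        ] [384.78342366 369.30806841 131.10627428]
```

Call:
{"method": "send_rows", "body": {"steps": [[[2.8,2.7,0,0,0.45],[2.8,2.7,0,0,0.45],[2.8,2.7,0,0,0.45],[2.8,2.7,0,0,0.45],[2.8,2.7,0,0,0.45],[2.8,2.7,0,0,0.45],[2.8,2.7,0,0,0.45],[2.8,2.7,0,0,0.45],[2.8,2.7,0,0,0.45],[2.8,2.7,0,0,0.45]]]}}

```text
clock: 0.93
position: [387.0, 225.3, 225.1]
ee_rot: [0.986, -0.169, -0.001, 0.005]
contact_force: [1.2, -0.2, 0.4]
gripper_width: 38.5
```

```bash
cat >> h.py <<'E'
from scipy.spatial.transform import Rotation as Ro
def go(T,yaw=-29.9):
    s=arm.read_state(); R=Ro.from_quat(s["ee_rot"]).as_matrix()
    a=np.degrees(np.arctan2(R[1,0],R[0,0]))
    print("clk",s["clock"],"pos",s["position"].round(1),"F",s["contact_force"].round(1),"w",round(s["gripper_width"],1),"shift mm",(R.T@(np.array(T)-s["position"])).round(1),"turn",round(np.radians(a-yaw),3),"tilt",R[2].round(3))
E
python3 -c "
from h import *
go([449,106.2,100])"
```

```text
clk 0.9333 pos [387.  225.3 225.1] F [ 1.2 -0.2  0.4] w 38.5 shift mm [ 98.3  90.2 125.9] turn 0.182 tilt [-0.001  0.011 -1.   ]
```

Call:
{"method": "send_rows", "body": {"steps": [[[2.5,2.3,1.0,0,0.45],[2.5,2.3,1.0,0,0.45],[2.5,2.3,2.0,0,0.45],[2.0,1.9,2.0,0,0.45],[0,0,2.0,0.09,0.45],[0,0,2.0,0.09,0.45],[0,0,0,0,0.45],[0,0,0,0,0.45]]]}}

```text
clock: 1.6
position: [449.8, 95.7, 122.8]
ee_rot: [0.964, -0.265, -0.001, 0.004]
contact_force: [0.4, 0.3, 1.0]
gripper_width: 38.3
```

Run:
```python
from h import *
go([449,106.2,75])
i,d=optics.get_image("side"); P=cloud("side",d)
cv2.imwrite("pics/s1.png",cv2.resize(i[90:270,150:350],None,fx=4,fy=4,interpolation=cv2.INTER_CUBIC)[:600])
K,Rr,t=cal("side"); q=K@(Rr@arm.read_state()["position"]+t); print(q[:2]/q[2])
```

```text
clk 1.6 pos [449.8  95.7 122.8] F [0.4 0.3 1. ] w 38.3 shift mm [-6.1 -9.  47.7] turn -0.015 tilt [ 0.001  0.008 -1.   ]
[210.97025429 173.69312705]
```

View pics/s1.png

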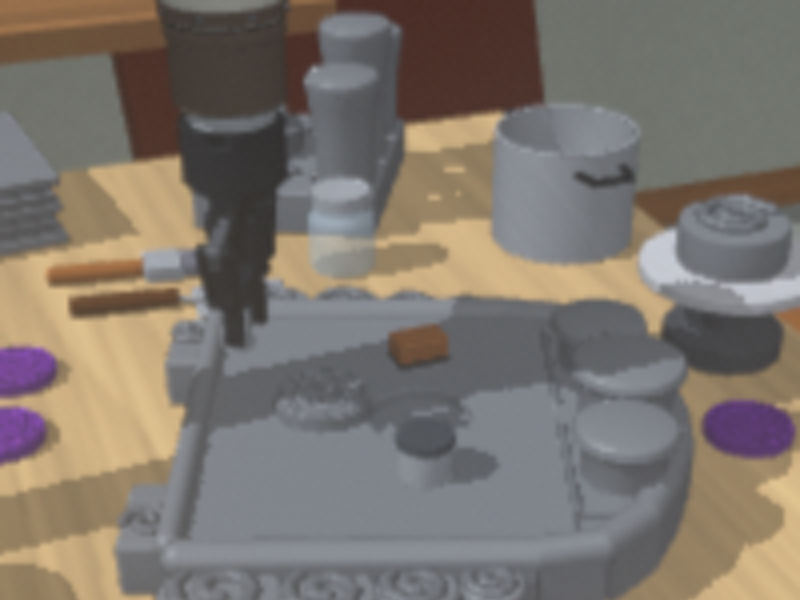

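The hand is behind the crest, with fingertips at about (240,340) in the crop. Next I line up and descend to feel the face height.

```bash
python3 -c "
from h import *
go([455.3,102.8,68])"
```

```text
clk 1.65 pos [449.4  95.9 122.8] F [-0.2  0.3 -0.3] w 38.3 shift mm [ 1.5 -9.4 54.7] turn -0.015 tilt [ 0.     0.009 -1.   ]
```

Call:
{"method": "send_rows", "body": {"steps": [[[0.15,-0.95,1.0,-0.015,0.45],[0,0,1.5,0,0.45],[0,0,1.5,0,0.45],[0,0,0.8,0,0.45],[0,0,0.4,0,0.45],[0,0,0,0,0.45],[0,0,0,0,0.45]]]}}

```text
clock: 2.23
position: [460.9, 109.4, 77.4]
ee_rot: [0.968, -0.249, 0.006, -0.002]
contact_force: [0.2, 1.5, -1.0]
gripper_width: 38.6
```

```bash
python3 -c "
from h import *
go([455.3,102.8,64])"
```

```text
clk 2.2333 pos [460.9 109.4  77.4] F [ 0.2  1.5 -1. ] w 38.6 shift mm [-1.9  8.6 13.3] turn 0.018 tilt [ 0.01  -0.006 -1.   ]
```

Call:
{"method": "send_rows", "body": {"steps": [[[0,0.4,0.3,0,0.45],[0,0.2,0.3,0,0.45],[0,0,0.2,0,0.45],[0,0,0.1,0,0.45],[0,0,0,0,0.45],[0,0,0,0,0.45]]]}}

```text
clock: 2.73
position: [459.2, 104.4, 70.3]
ee_rot: [0.969, -0.249, 0.008, -0.004]
contact_force: [0.5, 0.7, -0.3]
gripper_width: 38.4
```

```bash
python3 -c "
from h import *
for k in range(3): go([455.3,102.8,64]);optics.get_image('top')"
```

```text
clk 2.7333 pos [459.2 104.4  70.3] F [ 0.5  0.7 -0.3] w 38.4 shift mm [-2.7  3.3  6.2] turn 0.019 tilt [ 0.013 -0.011 -1.   ]
clk 2.7833 pos [459.2 104.4  70.3] F [ 0.5  0.2 -1.3] w 38.8 shift mm [-2.7  3.3  6.2] turn 0.019 tilt [ 0.013 -0.011 -1.   ]
clk 2.8333 pos [459.2 104.5  70.3] F [ 0.4 -1.   0.1] w 38.8 shift mm [-2.7  3.4  6.2] turn 0.019 tilt [ 0.013 -0.011 -1.   ]
```

Call:
{"method": "send_rows", "body": {"steps": [[[-0.1,0.3,0.1,0.015,0.45],[0,0,0.2,0,0.45],[0,0,0.1,0,0.45],[0,0,0.1,0,0.45],[0,0,0,0,0.45],[0,0,0,0,0.45]]]}}

```text
clock: 3.38
position: [456.8, 102.2, 64.7]
ee_rot: [0.966, -0.257, 0.008, -0.004]
contact_force: [-0.1, 0.1, 0.5]
gripper_width: 38.4
```

```bash
python3 -c "
from h import *
go([455.3,102.8,60])"
```

```text
clk 3.3833 pos [456.8 102.2  64.7] F [-0.1  0.1  0.5] w 38.4 shift mm [-1.6  0.2  4.7] turn 0.003 tilt [ 0.013 -0.011 -1.   ]
```

Call:
{"method": "send_rows", "body": {"steps": [[[0,0,0.1,0,0.45],[0,0,0.1,0,0.45],[0,0,0.1,0,0.45],[0,0,0,0,0.45]]]}}

```text
clock: 3.72
position: [456.9, 102.3, 61.4]
ee_rot: [0.967, -0.256, 0.008, -0.004]
contact_force: [-0.6, -0.6, -0.1]
gripper_width: 38.6
```

Call:
{"method": "send_rows", "body": {"steps": [[[0,0,0.1,0,0.45],[0,0,0.1,0,0.45],[0,0,0,0,0.45]]]}}

```text
clock: 3.97
position: [457.0, 102.3, 59.2]
ee_rot: [0.967, -0.257, 0.008, -0.004]
contact_force: [-0.2, -0.2, -0.4]
gripper_width: 38.3
```

Call:
{"method": "send_rows", "body": {"steps": [[[0,0,0.1,0,0.45],[0,0,0.1,0,0.45],[0,0,0,0,0.45]]]}}

```text
clock: 4.22
position: [457.2, 102.5, 59.4]
ee_rot: [0.967, -0.256, 0.008, -0.003]
contact_force: [0.1, 0.1, 0.1]
gripper_width: 38.7
```

Call:
{"method": "send_rows", "body": {"steps": [[[0,0,0.15,0,0.45]]]}}

```text
clock: 4.3
position: [457.5, 102.6, 58.8]
ee_rot: [0.967, -0.256, 0.008, -0.003]
contact_force: [-5.1, 0.4, 19.4]
gripper_width: 38.3
```

The face is felt at TCP z ≈ 59.3. I raise 3.5 mm and start pushing.

Call:
{"method": "send_rows", "body": {"steps": [[[0,0,-0.2,0,0.45],[0,0,-0.2,0,0.45],[0.2,0,0,0,0.45],[0.3,0,0,0,0.45],[0.3,0,0,0,0.45],[0.3,0,0,0,0.45],[0.3,0,0,0,0.45],[0.3,0,0,0,0.45],[0.3,0,0,0,0.45]]]}}

```text
clock: 5.05
position: [475.0, 91.7, 62.6]
ee_rot: [0.967, -0.256, 0.007, -0.003]
contact_force: [-2.9, 1.0, 3.9]
gripper_width: 38.1
```

```bash
cat >> h.py <<'E'
def look(tag):
    i,d=measure(tag); (a,da,ca,ra),(b,db,cb,rb)=blobs(d); g=np.array([568.8,37.4]); u=np.array([.867,-.4986])
    print("crest",b.round(1),round(db,1),np.round(cb,1),"left along/side",(g-b[:2])@u,(g-b[:2])@[-u[1],u[0]])
    cv2.imwrite(f"pics/{tag}.png",cv2.convertScaleAbs(cv2.resize(i[165:235,205:285],None,fx=8,fy=8,interpolation=cv2.INTER_CUBIC),alpha=1.6))
E
python3 -c "
from h import *
look('t2'); go([568.8-43*.867,37.4+43*.4986,63])"
```

```text
crest [510.2  46.4  72. ] 38.5 [512.6  54.1] left along/side 55.31439556131189 21.455308176849716
clk 5.1 pos [475.5  91.6  62.6] F [-0.9  0.1  1.6] w 38.5 shift mm [64.9  0.8  0.4] turn 0.004 tilt [ 0.012 -0.009 -1.   ]
```

View pics/t2.png

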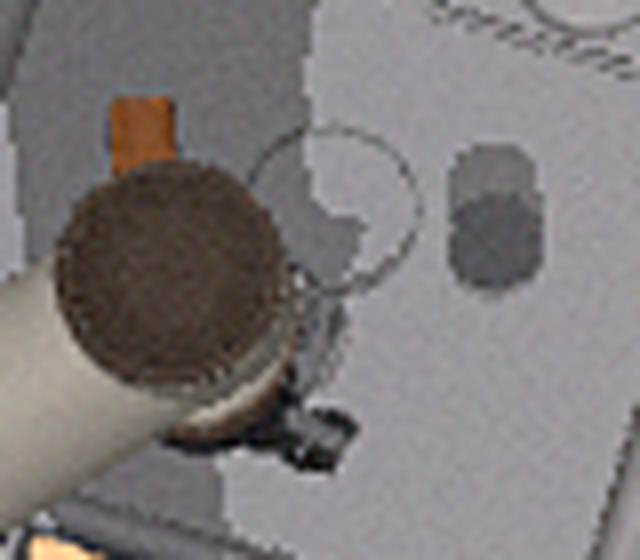

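The arm hides part of the crest from above; its right edge shows near (345,340), still in front of the fingers. I'll go on and check from the side.

Call:
{"method": "send_rows", "body": {"steps": [[[0.35,0,0,0,0.45],[0.35,0,0,0,0.45],[0.35,0,0,0,0.45],[0.35,0,0,0,0.45],[0.35,0,0,0,0.45],[0.35,0,0,0,0.45],[0.35,0,0,0,0.45],[0.35,0,0,0,0.45],[0.35,0,0,0,0.45]]]}}

```text
clock: 5.85
position: [504.9, 74.1, 62.6]
ee_rot: [0.967, -0.256, 0.006, -0.002]
contact_force: [-1.5, 2.1, 1.7]
gripper_width: 38.5
```

Run:
```python
from h import *
go([568.8-43*.867,37.4+43*.4986,63])
i,d=optics.get_image("side"); cv2.imwrite("pics/s3.png",cv2.convertScaleAbs(cv2.resize(i[150:225,190:290],None,fx=8,fy=8,interpolation=cv2.INTER_CUBIC),alpha=1.5))
```

```text
clk 5.85 pos [504.9  74.1  62.6] F [-1.5  2.1  1.7] w 38.5 shift mm [30.7  0.1 -0. ] turn 0.004 tilt [ 0.011 -0.007 -1.   ]
```

View pics/s3.png

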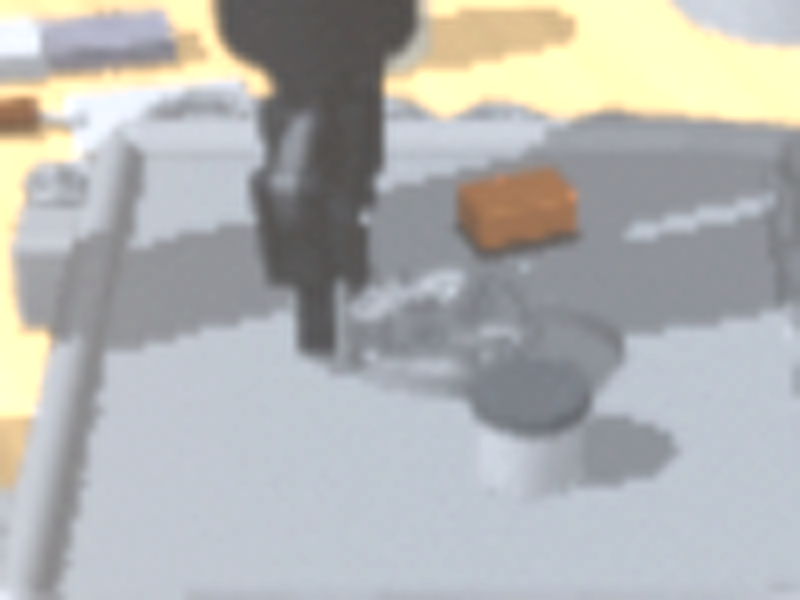

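The crest sits in front of the fingers at about (430,330), partly over the recess. I push on, slower.

Call:
{"method": "send_rows", "body": {"steps": [[[0.3,0,0,0,0.45],[0.3,0,0,0,0.45],[0.3,0,0,0,0.45],[0.3,0,0,0,0.45],[0.3,0,0,0,0.45],[0.3,0,0,0,0.45],[0.3,0,0,0,0.45],[0.3,0,0,0,0.45],[0.2,0,0,0,0.45]]]}}

```text
clock: 6.65
position: [530.5, 59.5, 62.8]
ee_rot: [0.967, -0.256, 0.007, -0.002]
contact_force: [-0.4, -0.5, -0.2]
gripper_width: 38.7
```

Run:
```python
from h import *
go([568.8-43*.867,37.4+43*.4986,63])
i,d=optics.get_image("side"); cv2.imwrite("pics/s4.png",cv2.convertScaleAbs(cv2.resize(i[150:225,190:290],None,fx=8,fy=8,interpolation=cv2.INTER_CUBIC),alpha=1.5))
```

```text
clk 6.65 pos [530.5  59.5  62.8] F [-0.4 -0.5 -0.2] w 38.7 shift mm [ 1.2  0.1 -0.2] turn 0.004 tilt [ 0.011 -0.008 -1.   ]
```

View pics/s4.png

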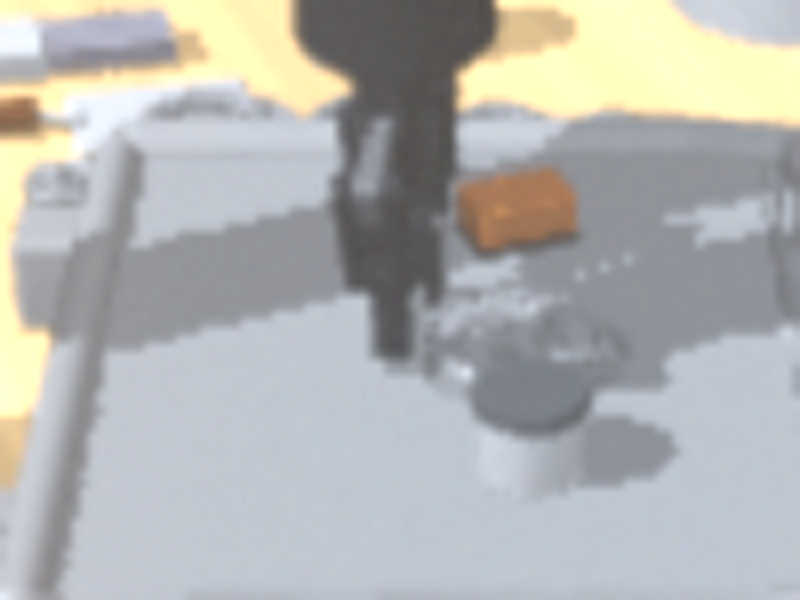

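The crest appears to be in the recess and the contact force is gone. I back off, lift, and check from above.

Call:
{"method": "send_rows", "body": {"steps": [[[-0.5,0,0,0,0.45],[-1.0,0,0,0,0.45],[0,0,-1.5,0,0.45],[0,0,-3,0,0.45],[0,0,-3,0,0.45],[0,-3,-2,0,0.45],[0,-3.5,0,0,0.45],[0,-3.5,0,0,0.45],[0,-3.5,0,0,0.45],[0,-3.5,0,0,0.45]]]}}

```text
clock: 7.53
position: [593.0, 216.5, 163.1]
ee_rot: [0.966, -0.259, 0.005, -0.002]
contact_force: [1.0, -0.7, 1.2]
gripper_width: 38.4
```

Run:
```python
from h import *
go([568.8,37.4,160])
i,d=measure("t5"); P=cloud("top",d); H=cv2.medianBlur(P[...,2].astype(np.float32),5)
g=(np.hypot(P[...,0]-568.8,P[...,1]-37.4)<30)&(d>0); A=np.c_[P[g][:,:2]-[568.8,37.4],np.ones(g.sum())]
f=np.linalg.lstsq(A,P[g][:,2],rcond=None)[0]; print("plane tilt",f[:2],"z",f[2])
r=(np.hypot(P[...,0]-568.8,P[...,1]-37.4)); q=(r>50)&(r<60)&(abs(P[...,2]-60)<8); print("face",np.mean(P[q][:,2]))
cv2.imwrite("pics/t5.png",cv2.convertScaleAbs(cv2.resize(i[165:235,205:285],None,fx=8,fy=8,interpolation=cv2.INTER_CUBIC),alpha=1.6))
```

```text
clk 7.5333 pos [593.  216.5 163.1] F [ 1.  -0.7  1.2] w 38.4 shift mm [ 68.7 167.1   2.7] turn -0.003 tilt [ 0.008 -0.006 -1.   ]
plane tilt [0.01321812 0.01582815] z 61.89745812524324
face 59.46097198769584
```

View pics/t5.png

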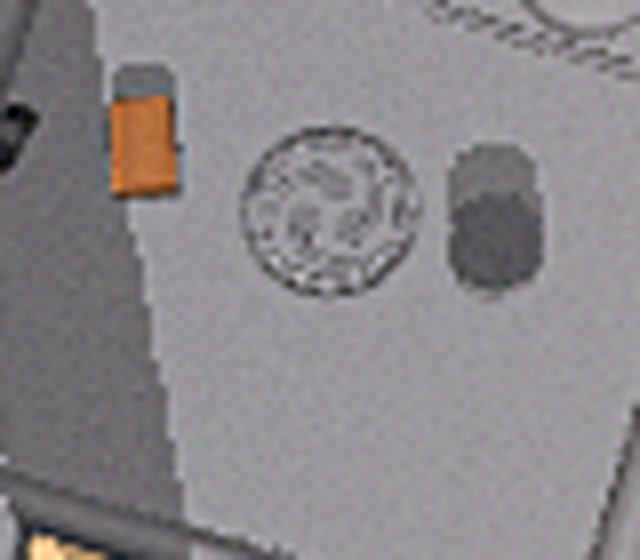

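The crest fills the recess ring centred at (330,210), and the tin and block are unmoved. I'll average a few depth frames to settle the tilt.

Run:
```python
from h import *
d=np.mean([optics.get_image("top")[1] for _ in range(15)],0); P=cloud("top",d)
r=np.hypot(P[...,0]-568.8,P[...,1]-37.4)
def fit(m):
    A=np.c_[P[m][:,:2]-[568.8,37.4],np.ones(m.sum())]; return np.linalg.lstsq(A,P[m][:,2],rcond=None)[0]
a=fit((r<32)); b=fit((r>48)&(r<70)&(abs(P[...,2]-60)<4)); print(a,b,a-b)
d0=np.load("top0.npz")["d"]; D=cv2.medianBlur(np.abs(d-d0).astype(np.float32),5)
ys,xs=np.where((D>8)); k=(ys>80)&(ys<300)&(xs>60)&(xs<470); n,l,s,c=cv2.connectedComponentsWithStats(((D>8)*1).astype(np.uint8)); print(s[s[:,4]>15])
print(arm.read_state()["contact_force"])
```

```text
[3.56495365e-02 1.12992905e-01 6.88699699e+01] [-8.57608031e-05  1.07315933e-03  5.91983204e+01] [0.0357353  0.11191975 9.67164952]
[[     0      0    512    384 165841]
 [     4      0     11      6     38]
 [    16      0      7      7     20]
 [    28      0     17      5     41]
 [    46      0     11     11     67]
 [    62      0     18     11     68]
 [    80      0     11      3     19]
 [   107      0     10     10     46]
 [   134      0     10      4     26]
 [   145      1     24     25    210]
 [   172      1      7      7     16]
 [   209      0      6     10     25]
 [   216      0     10     10     59]
 [   443      0     24     26    189]
 [   474      0      6      6     26]
 [   187      4     10      3     20]
 [   466      5     10     11     66]
 [   100      6      7      6     26]
 [   202      6      9     11     49]
 [     0      9     32     18    186]
 [    75      9      5      9     28]
 [   129      9     11      9     37]
 [   247      9      7      9     33]
 [   431     12     15     15     71]
 [    71     15     32     21    240]
 [   199     14   
[... 2170 characters left out ...]
     10     74]
 [    61     86      5      7     27]
 [   170     87      8      5     27]
 [    33     89      6     11     42]
 [   116     91      9      5     20]
 [    77     94      6      5     16]
 [    93     95      5      4     19]
 [     5    101      4      6     20]
 [    18    108      5      5     17]
 [    16    117      4      5     16]
 [     8    124      9      3     17]
 [    32    132      6      5     20]
 [     0    135    252    249  23922]
 [   470    139      5      5     18]
 [   226    181     31     39    625]
 [   248    324     26     20    341]
 [   276    332     17     29    283]
 [   256    373     27     11    163]]
[-0.73035681  0.1269872  -0.31913398]
```

Zero readings (depth dropouts) spoiled that mean; I'll repeat with a median.

Run:
```python
from h import *
d=np.median([optics.get_image("top")[1] for _ in range(15)],0); P=cloud("top",d)
r=np.hypot(P[...,0]-568.8,P[...,1]-37.4)
def fit(m):
    m=m&(abs(P[...,2]-61)<9); A=np.c_[P[m][:,:2]-[568.8,37.4],np.ones(m.sum())]; return np.linalg.lstsq(A,P[m][:,2],rcond=None)[0]
a=fit(r<32); b=fit((r>48)&(r<65)); print((a).round(4),b.round(4),(a-b).round(4))
```

```text
[3.30000e-03 5.70000e-03 6.16684e+01] [-1.1000e-03  7.0000e-04  5.9256e+01] [0.0044 0.005  2.4124]
```

The crest is flat (about 0.007 rad relative to the face) and stands 2.4 mm above it including relief, so it is fully home. The hand is clear.

```bash
python3 -c "
from h import *
print(job.job_done(), arm.read_state()['clock'])"
```

```text
the job is handed in; nothing more can be done
the job is handed in; nothing more can be done
```

The crest is seated in the recess and the job is handed in; no verdict was reported. I used the two part-open fingertips as a cradle, about 3.5 mm above the ornament's face. They pushed the crest about 78 mm across the face into the recess, then backed off and lifted clear.

**Final checks**
- **Seating:** In the last top picture the crest fills the recess ring. The depth readings put it about 2.4 mm above the face including its relief (2 mm expected), with a tilt of about 0.007 rad against the 0.04 limit.
- **Forces:** The highest reading was about 20 N, when I touched the bare face to find its height. The readings taken during the push were about 5 N or less.
- **Other things:** The tin and block had not visibly moved. A before-and-after depth comparison showed changes on the work surface only at the crest and recess and where the arm was. The arm's patch, on the left of the view, could have hidden changes under it.
- **Time:** The clock was at about 9 s, well under the 32 s limit.

**Checks that disagreed or failed**
- One single-frame tilt fit gave about 0.02 rad, which I put down to depth noise.
- One 15-frame average was spoiled by missing depth readings. Repeating it with a median gave the tilt and height above.
- During the push the arm hid the crest from the top camera, so I followed it from the side camera instead.
- I did not measure the final distance between the crest's centre and the recess's centre. The 3 mm clearance all round keeps it under the 6 mm limit once the crest is in.

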